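# Empty the cell hopper through its latched slide gate

### The job

Squeeze the sprung tab on the handle of the hopper's slide gate and pull the gate up along its slanting guides so that all four battery cells roll out into the tray. Then push the gate fully home again so that it latches, with its tab sprung out, and leave the other things on the bench where they are.

Things in the scene. Friction and masses are not known exactly. Their poses are not given: they have to be found in the camera images.
- hopper: Fixed open cell hopper of aluminium sheet on a dark steel stand, grey catch tray in front; about 370 mm long, 130 wide, 240 high. Origin: on the table under the gate's foot; x points back along the hopper (away from the tray), y across it, z up. The chute floor falls towards -x at 0.49 rad (28 degrees). The gate's pull direction is (-0.471, 0, 0.882) in this frame: up, leaning towards the tray.
- chute (a point): Chute floor under the gate's foot, 85 mm above the table, axes as the hopper's; fixed. Heights from here along the pull direction, gate shut: chute walls 50 mm, guide posts at y = -52 to -40 and 40 to 52 mm end at 62 and 72 mm, flared hopper walls (from 37 mm upslope of the gate on) 95 mm, handle top 135 mm.
- gate_grip (a point): Middle of the gate's handle, 115 mm along the pull direction from the gate's foot; rides with the gate. Axes: z the pull direction, y across the gate (the hopper's y), x up the chute. The handle is a black block 18 mm thick (x), y = -24 to +16 mm, z = -33 to +20 mm. With the tab on its +y side it is 53 mm wide, 46 with the tab fully in. Lower down lie a shoulder (-y side, z below -35 mm) and the catch (+y side, below -43).
- tab_face (a point): Point on the outer face of the sprung steel tab beside the handle (29 mm to +y of gate_grip while the tab is out), axes as gate_grip. The tab is 18 mm wide (x) and 5 mm thick, from z = -67 to +17 mm here; pressed towards -y. Its tooth, near the lower end, sits under a fixed catch on the guide post when the gate is home.
- gate (a joint): How far the slide gate (150 g) is pulled out along the pull direction, m: 0 shut, 0.055 at its stop, -0.002 forced past shut. Home: below 0.002 (about 0.0005 when latched). 3 N friction; it stays where it is left, but over the last 4 mm a shoulder squeezes a rubber buffer that pushes it back with up to 10 N unless latched, so it takes 12 to 18 N to push home. The 32 mm cells pass below it.
- tab (a joint): How far the sprung tab is pressed in towards the handle, m: 0 out, 0.007 fully in; 3 N to start, 8 N fully in. Pressed in 5 mm or more it frees the gate from the catch. The tooth's lower side is a ramp, so a gate pushed down with the tab out also snaps in past the catch. Tab out (below 0.0015) and gate home: latched.
- tray (a point): Middle of the catch tray's floor in front of the hopper, axes as the hopper's. The tray is 182 mm long (x) by 92 mm wide inside, walls 34 mm (49 mm at the -x end) above this point; the floor falls gently to the -x end.
- cell0: Grey battery cell, a cylinder 32 mm across and 70 mm long, about 140 g, origin at its centre, its own y along its length. Number 1 of four in a row up the chute, counted from the gate; it rolls.
- cell1: Grey battery cell, a cylinder 32 mm across and 70 mm long, about 140 g, origin at its centre, its own y along its length. Number 2 of four in a row up the chute, counted from the gate; it rolls.
- cell2: Grey battery cell, a cylinder 32 mm across and 70 mm long, about 140 g, origin at its centre, its own y along its length. Number 3 of four in a row up the chute, counted from the gate; it rolls.
- cell3: Grey battery cell, a cylinder 32 mm across and 70 mm long, about 140 g, origin at its centre, its own y along its length. Number 4 of four in a row up the chute, counted from the gate; it rolls.
- brick: Bystander: loose black power brick, 165 x 75 x 42 mm, 0.6 kg; origin under its middle. Leave it alone.
- meter: Bystander: loose grey multimeter, 165 x 80 x 36 mm; origin under its middle. Leave it alone.
- driver: Bystander: loose screwdriver, 190 mm long, lying along its own x; origin under its middle. Leave it alone.
- tape: Bystander: loose roll of black tape lying flat, 100 mm across, 24 mm high; origin under its middle. Leave it alone.
- mug: Bystander: loose white mug, 80 mm across, 90 mm high; origin under its middle. Leave it alone.
Things that resemble listed ones, but are neither listed nor needed, are in the scene too. What is shaped like the cell0 but blue or orange is not meant.

How it is judged:
By the outcome, as a careful person would: the job done as asked, in the order asked, and still so for the second after the job is handed in, with the robot touching nothing.
It also fails if it takes over 40 s, if anything falls off the work surface, if the arm or the gripper's body presses on something with over 40 N, if the wrist force passes 120 N, or if a joint passes its speed limit or range.

### The arm

A 6-joint arm with a two-finger parallel gripper is mounted at the origin on the work surface. World frame = base frame: x ahead of the robot, y to its left, z up, the work surface at z = 0. Lengths are in m, angles in rad, forces in N, time in s.
With the tool pointing down it reaches from about 0.3 to 0.875 m from the base axis. Payload 6.4 kg.
Tool frame: the origin (TCP) lies on the centre line of the jaws, within the pads' length; the fingertips stand 25 mm ahead of it and the grasp point (between the pads) lies 6 mm ahead of it (env.tcp_to_tips is the distance from the TCP to the fingertips, in m); z points along the fingers, y is the line along which they close (so a half turn about z gives the same grasp; the last joint's range is limited). The gripper opens to 85 mm and grips with 20 to 120 N. Pads are 22 mm wide; open, the fingers measure 114 mm over their backs; the gripper's body (76 mm by 85 mm) begins 54 mm behind the grasp point. The pads swing forward as they close: fully open they stand 13 mm farther back than shut.
Start: joints at [-1.327, 0.181, 1.607, -0, 1.354, -0.206], TCP at [0.25, -0.518, 0.256] pointing down, gripper open.
Joint ranges: [-2.99, 2.99], [-0.89, 2.07], [0.3, 2.58], [-1.14, 4.28], [0, 2.63], [-3.12, 3.12]. Speed limits (rad/s): [2.57, 2.57, 3.01, 3.14, 3.14, 3.14].

### API

Orientations are given as a unit quaternion [x, y, z, w].
In Python, from bench import env gives the robot as it stands.
- The arm moves only by the tool apply_moves, never from a script. Its argument "steps" is a list of rows, each an object of numbers: "hand": the opening, from 0 (shut) to 1 (fully open); "dx", "dy", "dz": the shift along the tool's x, y, z in cm; "rx", "ry", "rz": the turn, a rotation vector about the tool's x, y, z in degrees. In form: [{"hand": .., "dx": .., "dy": .., "dz": .., "rx": .., "ry": .., "rz": ..}, ...]. A call has 1 to 12 rows; each row shifts and turns the commanded pose from where the row before left it, along the tool's axes as they then stand; what a row does not reach is not made up. A row lasts 1/8 s, in which the tool goes at most 62.5 mm and 10.7 degrees, less where a joint would pass 70% of its speed; a pose out of reach is approached as far as the arm can. A call is refused whole if a number of a shift passes 6.25 or a number of a turn 10.7, either way. A call with a gripper value outside its range is refused whole. The fingers move at their own pace and stop on an object; "grip_force" is the grip in N (left out, the last holds). Time passes only in rows, so rows that do not move let the fingers close. It gives the time, the measured TCP pose, the force, the opening and the grip force at its end, in the units of the state.
- env.read_state(): the state, without advancing time (a new reading comes with each control period).
- env.camera(name): name is "scene" or "top"; returns a dict with "pixels" (400x640x3 uint8, blue, green, red), "z_map" (400x640 float32, m along the optical axis (not along the pixel's ray), 0 where there is no reading), "intrinsics" (3x3 intrinsics, pixels), "R" (3x3) and "t" (3): a world point X has camera coordinates R X + t. Camera axes: x right, y down, z forward; pixel columns grow to the right and rows downward; lengths in m; the calibration is good to about 2 mm. A picture is of the moment at which its call begins.
- env.hand_in(): hands the job in; it is judged then, once.
Trained networks look in the newest picture that a camera, given by its name, has taken for a name from the list of things; names that differ only in an ending like _2 or _b are one class to them, and where a whole thing is asked for, a point or a joint stands for the part that bears it (a point fixed in the world has none). Each returns a list of dicts, best first, with "p" (0 to 1); they miss things now and then, are a little off and sometimes report something else, mostly with a low value. They report only what shows in the picture. A call takes as long as a camera call. They do not tell look-alikes from the thing itself.
- env.look_for(camera, name): "pixel" ([column, row] in pixels, amid what is visible of it).
- env.spot_point(camera, name): "pixel" ([column, row] in pixels: a listed point, or the origin of a listed thing).
The state is a dict: "time_s": time; "q": joint angles; "qd": joint speeds; "effort": joint torques, N m; "ee_pos": TCP position; "ee_rot": TCP orientation; "force": force on the tool from outside, world axes, zero at the start; "ft_torque": the same for the moment, N m; "gripper_width": opening from 0.0 (shut) to 1.0 (fully open); "finger_force": force on a finger pad.
Only numpy, scipy, OpenCV 4.12 (cv2) and the standard library are available. Lean on these libraries where they do the work, as an engineer would, in place of code of your own. Each camera call takes 0.05 s, during which the arm holds its last target. There are 200 camera calls.

## Working session

There is one attempt and no reset: what is moved stays moved. The work goes in short steps, Python scripts to look and compute and a tool call to move; the robot and the scene stay as the last step left them, time stands still between calls to the robot, and variables do not carry over. Pictures are saved under pics/ and viewed, at most 10 in all, crops included, and the job is handed in when it is done.

Besides the shell and the picture viewer there is one more tool, called after "Emit:" by a JSON object that holds its "fn" and its "kwargs". apply_moves: Moves the arm, as the interface text tells. Its arguments: {"type":"object","properties":{"steps":{"type":"array","items":{"type":"object","properties":{"hand":{"type":"number"},"dx":{"type":"number"},"dy":{"type":"number"},"dz":{"type":"number"},"rx":{"type":"number"},"ry":{"type":"number"},"rz":{"type":"number"}}}},"grip_force":{"type":"number"}},"required":["steps"]}

```bash
mkdir -p pics; cat > h.py <<'E'
from bench import env
import numpy as np, cv2
from scipy.spatial.transform import Rotation as R
def ray(c,px,z):
    K=c["intrinsics"]; d=np.linalg.inv(K)@np.array([px[0],px[1],1.])
    return c["R"].T@(d*z-c["t"])
def pt(c,px,r=2):
    u,v=int(round(px[0])),int(round(px[1])); w=c["z_map"][v-r:v+r+1,u-r:u+r+1]; w=w[w>0]
    return ray(c,px,np.median(w)) if len(w) else None
def proj(c,X):
    p=c["intrinsics"]@(c["R"]@np.asarray(X,float)+c["t"]); return p[:2]/p[2]
E
python3 - <<'E'
from h import *
np.set_printoptions(precision=4,suppress=True)
for n in("scene","top"):
    c=env.camera(n); cv2.imwrite(f"pics/{n}0.png",c["pixels"])
    print(n,"campos",-c["R"].T@c["t"])
    for o in("gate_grip","tab_face","chute","hopper","tray","cell0"):
        for d in env.spot_point(n,o)[:3]: print(o,round(d["p"],2),np.round(d["pixel"],1),pt(c,d["pixel"]))
    for o in("gate","hopper","tab"):
        for d in env.look_for(n,o)[:2]: print("look",o,round(d["p"],2),np.round(d["pixel"],1),pt(c,d["pixel"]))
print(env.read_state())
E
```

```text
scene campos [ 1.0733 -0.6394  1.0152]
gate_grip 0.89 [352.2 138.9] [0.5341 0.0606 0.1986]
tab_face 0.48 [358.7 132.8] [0.5259 0.0973 0.1902]
tab_face 0.19 [375.2 171.7] [0.6209 0.0543 0.1436]
chute 0.89 [370.1 173.3] [0.6087 0.0501 0.132 ]
hopper 0.59 [364.3 192.7] [0.6032 0.0416 0.0573]
tray 0.6 [335.1 174.3] [0.4732 0.0699 0.0127]
tray 0.58 [358.6 133.9] [0.5265 0.0964 0.1873]
tray 0.23 [363.8 192. ] [0.6022 0.0404 0.0604]
cell0 0.91 [391.2 258.8] [ 0.7756 -0.0585  0.0259]
cell0 0.84 [355.9 286.9] [ 0.7624 -0.18    0.0277]
cell0 0.74 [447.8 186.4] [0.7455 0.2455 0.0237]
look gate 0.77 [357.5 146.1] [0.5445 0.072  0.172 ]
look hopper 0.61 [375.4 174.3] [0.6229 0.0537 0.1357]
look hopper 0.32 [357.  148.4] [0.5475 0.0666 0.1694]
top campos [ 0.5014 -0.0988  1.2205]
gate_grip 0.83 [247.  212.1] [0.5282 0.0767 0.2062]
gate_grip 0.35 [247.2 178.1] [0.614  0.0901 0.1366]
tab_face 0.43 [235.3 212. ] [0.5298 0.1161 0.1433]
chute 0.77 [250.  189.3] [0.5875 0.085  0.1222]
chute 0.22 [247.8 177.4] [0.6157 0.0886 0.1368]
hopper 0.74 [258. 196.] [0.5712 0.0653 0.1181]
hopper 0.41 [239.5 167.2]
[... 210 characters left out ...]
1535]
cell0 0.74 [354.1 130.6] [ 0.7591 -0.1798  0.0293]
look gate 0.42 [325.5 254. ] [ 0.4228 -0.1062  0.0232]
look hopper 0.64 [260.1 203.4] [0.5509 0.054  0.1571]
look tab 0.49 [240.4 208.8] [0.5369 0.0989 0.1693]
{'time_s': 1.0, 'q': array([-1.3272,  0.1808,  1.607 , -0.    ,  1.3538, -0.2063]), 'qd': array([ 0.0002, -0.0026,  0.0014, -0.0021, -0.0022, -0.0008]), 'effort': array([  0.0001, -44.485 , -35.1681,  -0.0005,   0.0008,   0.    ]), 'ee_pos': array([ 0.25  , -0.5178,  0.2563]), 'ee_rot': array([ 0.9748,  0.223 , -0.    , -0.    ]), 'force': array([ 0.678 , -0.1973,  0.4176]), 'ft_torque': array([-0.0274, -0.0014,  0.019 ]), 'finger_force': 0.0, 'gripper_width': 0.995727513157251}
```

```bash
python3 - <<'E'
from h import *
a=cv2.imread("pics/scene0.png");b=cv2.imread("pics/top0.png")
cv2.imwrite("pics/s_full.png",a)
x=cv2.resize(a[90:250,280:440],(560,560),interpolation=cv2.INTER_CUBIC)
cv2.imwrite("pics/s_crop.png",x)
cv2.imwrite("pics/t_crop.png",cv2.resize(b[130:270,180:340],(800,600)[:1]+(600,)[:0]+(600,),interpolation=cv2.INTER_CUBIC))
E
```

```text
(no output)
```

View pics/scene0.png

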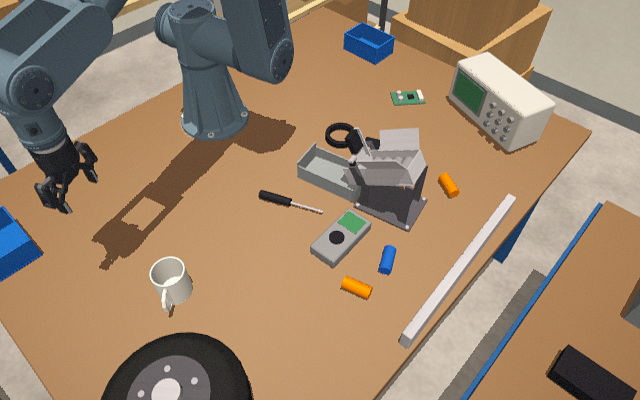

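View pics/s_crop.png

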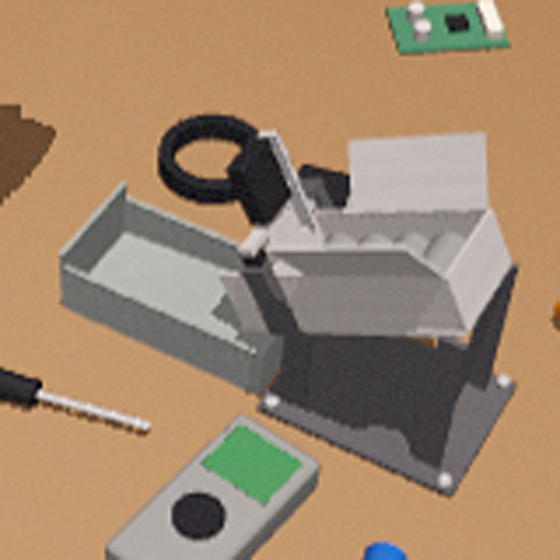

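View pics/t_crop.png

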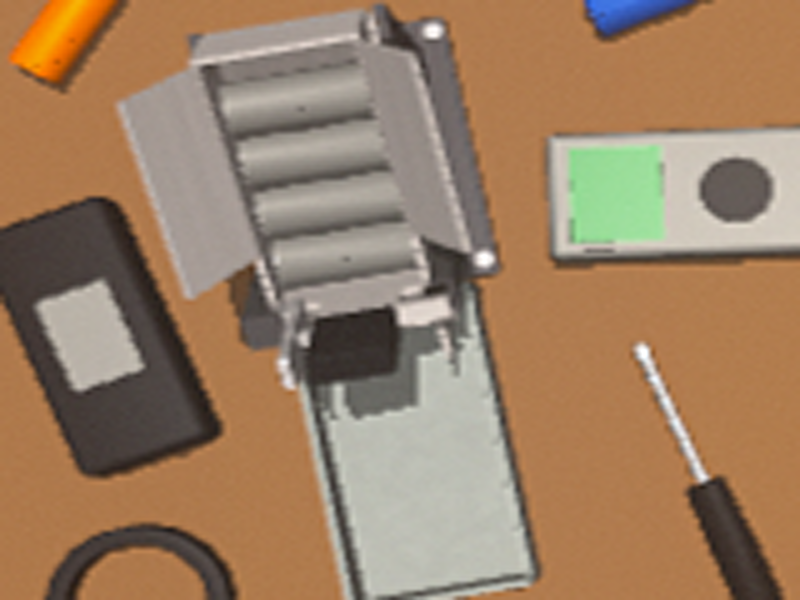

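The pictures show four grey cells in the hopper, at top-view pixels (242,155) to (247,188). The handle is black at top (250,210) and scene (353,140), with the steel tab on its +y side. The blue and orange cylinders on the bench are look-alikes, so I leave them alone. Next I fit the hopper pose.

```bash
python3 - <<'E'
from h import *
np.set_printoptions(precision=4,suppress=True)
c=env.camera("top"); z=c["z_map"]; H,W=z.shape
u,v=np.meshgrid(np.arange(W),np.arange(H))
d=np.linalg.inv(c["intrinsics"])@np.stack([u.ravel(),v.ravel(),np.ones(u.size)])
P=((d*z.ravel()).T-c["t"])@c["R"]; P=P.reshape(H,W,3)
g=c["pixels"].astype(int)
roi=np.zeros((H,W),bool); roi[195:232,230:275]=1
m=roi&(P[...,2]>.19)&(P[...,2]<.225)&(g.max(2)<70)
h=P[m]; print("handle top n",len(h),h.mean(0),h.min(0),h.max(0)); print(cv2.minAreaRect((h[:,:2]*1000).astype(np.float32)))
# tray: floor points
roi[:]=0; roi[218:285,235:300]=1
m=roi&(P[...,2]>.006)&(P[...,2]<.06)
n,lab,st,_=cv2.connectedComponentsWithStats(m.astype(np.uint8)); k=lab[245,268]
print("tray",st[k]); t=P[lab==k]; print(cv2.minAreaRect((t[:,:2]*1000).astype(np.float32)))
# cells: network spots
for o in("cell0",):
    for e in env.spot_point("top",o): print(round(e["p"],2),e["pixel"],pt(c,e["pixel"]))
# tops of cells
roi[:]=0; roi[140:202,215:275]=1
# white post top / tab points
roi[:]=0; roi[195:225,232:245]=1
m=roi&(P[...,2]>.15); print("tabpts"); print(np.c_[np.argwhere(m),P[m]][:40])
E
```

```text
handle top n 176 [0.5269 0.0708 0.2023] [0.5123 0.0511 0.1901] [0.5432 0.0911 0.2107]
((527.6954956054688, 71.1194839477539), (24.856407165527344, 40.53916931152344), 13.347295761108398)
tray [ 240  218   49   54 1984]
((454.4537658691406, 59.64015197753906), (145.85568237304688, 101.1282958984375), 11.746943473815918)
0.91 [242.6, 152.6] [0.6722 0.0972 0.1672]
0.82 [245.6, 177.0] [0.6165 0.0939 0.1375]
0.8 [308.8, 125.7] [ 0.7707 -0.0561  0.0302]
0.78 [350.6, 131.4] [ 0.7565 -0.1702  0.0301]
0.69 [248.7, 189.2] [0.5877 0.0883 0.1217]
0.57 [192.2, 133.3] [0.7455 0.2611 0.0306]
0.53 [242.6, 164.9] [0.6445 0.0993 0.1523]
tabpts
[[199.     242.       0.5014  -0.0988   1.2205]
 [203.     232.       0.5513   0.123    0.1513]
 [203.     233.       0.5513   0.1206   0.1514]
 [203.     234.       0.5512   0.1177   0.1538]
 [203.     235.       0.5514   0.1158   0.1513]
 [203.     238.       0.5512   0.1075   0.1565]
 [203.     239.       0.5515   0.1061   0.1509]
 [204.     232.       0.5487   0.1224   0.1543]
 [204.     233.       0.5489   0.1206   0.1512]
 [204.     235.       0.5488   0.1
[... 754 characters left out ...]
  0.544    0.1152   0.1531]
 [206.     237.       0.5435   0.1074   0.1681]
 [206.     238.       0.5436   0.1055   0.1658]
 [206.     239.       0.5438   0.1041   0.1606]
 [206.     240.       0.5443   0.1035   0.1512]
 [206.     243.       0.5435   0.0924   0.172 ]
 [206.     244.       0.5434   0.0894   0.1753]
 [207.     232.       0.5416   0.1227   0.1516]
 [207.     237.       0.5409   0.1062   0.1744]
 [207.     238.       0.5409   0.1037   0.175 ]
 [207.     239.       0.5411   0.1025   0.1689]
 [207.     240.       0.5414   0.1011   0.1637]
 [207.     241.       0.5413   0.0981   0.1665]
 [207.     242.       0.5414   0.0962   0.1641]
 [207.     243.       0.5408   0.0909   0.1798]]
```

```bash
cat >> h.py <<'E'
psi=np.radians(12.5); ex=np.array([np.cos(psi),np.sin(psi),0]); ey=np.array([-np.sin(psi),np.cos(psi),0]); ez=np.array([0,0,1.])
pull=-0.471*ex+0.882*ez
G=np.array([.5316,.0760,.1864])   # gate_grip, shut
Rt=np.c_[np.cross(-ey,-pull),-ey,-pull]
def to(off,dy=-.001):
    s=env.read_state(); Rc=R.from_quat(s["ee_rot"]).as_matrix(); T=G+dy*ey+off*pull
    print("t",s["time_s"],"shift cm",np.round(Rc.T@(T-s["ee_pos"])*100,2),"in target axes",np.round(Rt.T@(T-s["ee_pos"])*100,2),"rot deg",np.round(np.degrees(R.from_matrix(Rc.T@Rt).as_rotvec()),2),"w",s["gripper_width"],"F",np.round(Rt.T@s["force"],1),s["finger_force"])
E
python3 -c "
from h import *
to(.09)"
```

```text
t 1.1 shift cm [ 47.03 -42.11  -0.95] in target axes [ 32.29 -51.78  16.17] rot deg [-3.26 27.98 13.01] w 1.0026931423022158 F [-0.6 -0.8  0.4] 0.0
```

Emit:
{"fn": "apply_moves", "kwargs": {"steps": [{"hand":1,"dx":3.9,"dy":-3.5,"dz":-0.5},{"dx":3.9,"dy":-3.5,"dz":-0.5},{"dx":3.9,"dy":-3.5,"dz":-0.5},{"dx":3.9,"dy":-3.5,"dz":-0.5},{"dx":3.9,"dy":-3.5,"dz":-0.5},{"dx":3.9,"dy":-3.5,"dz":-0.5},{"dx":3.9,"dy":-3.5,"dz":-0.5},{"dx":3.9,"dy":-3.5,"dz":-0.5},{"dx":3.9,"dy":-3.5,"dz":-0.5},{"dx":3.9,"dy":-3.5,"dz":-0.5},{"dx":3.9,"dy":-3.5,"dz":-0.5},{"dx":3.9,"dy":-3.5,"dz":-0.5}], "grip_force": 40}}

```text
invalid input
```

Emit:
{"fn": "apply_moves", "kwargs": {"steps": [{"rx":-1.1,"ry":9.3,"rz":4.3},{"rx":-1.1,"ry":9.3,"rz":4.3},{"rx":-1.1,"ry":9.3,"rz":4.3},{}]}}

```text
invalid input
```

```bash
python3 -c "
from h import *
to(.06)"
```

```text
t 1.1 shift cm [ 48.4  -41.78   1.7 ] in target axes [ 32.29 -51.78  19.17] rot deg [-3.26 27.98 13.01] w 1.0026931423022158 F [-0.6 -0.8  0.4] 0.0
```

Emit:
{"fn": "apply_moves", "kwargs": {"steps": [{"hand":1,"dx":3.9,"dy":-3.5,"dz":-0.5,"rx":0,"ry":0,"rz":0},{"hand":1,"dx":3.9,"dy":-3.5,"dz":-0.5,"rx":0,"ry":0,"rz":0},{"hand":1,"dx":3.9,"dy":-3.5,"dz":-0.5,"rx":0,"ry":0,"rz":0},{"hand":1,"dx":3.9,"dy":-3.5,"dz":-0.5,"rx":0,"ry":0,"rz":0},{"hand":1,"dx":3.9,"dy":-3.5,"dz":-0.5,"rx":0,"ry":0,"rz":0},{"hand":1,"dx":3.9,"dy":-3.5,"dz":-0.5,"rx":0,"ry":0,"rz":0},{"hand":1,"dx":3.9,"dy":-3.5,"dz":-0.5,"rx":0,"ry":0,"rz":0},{"hand":1,"dx":3.9,"dy":-3.5,"dz":-0.5,"rx":0,"ry":0,"rz":0},{"hand":1,"dx":3.9,"dy":-3.5,"dz":-0.5,"rx":0,"ry":0,"rz":0},{"hand":1,"dx":3.9,"dy":-3.5,"dz":-0.5,"rx":0,"ry":0,"rz":0},{"hand":1,"dx":3.9,"dy":-3.5,"dz":-0.5,"rx":0,"ry":0,"rz":0},{"hand":1,"dx":3.9,"dy":-3.5,"dz":-0.5,"rx":0,"ry":0,"rz":0}], "grip_force": 40}}

```text
time_s: 2.6
ee_pos: [0.4894, 0.0656, 0.3168]
ee_rot: [0.975, 0.223, 0.0, 0.0]
force: [0.1, -0.3, -0.9]
gripper_width: 0.998
finger_force: 0.0
```

Emit:
{"fn": "apply_moves", "kwargs": {"steps": [{"hand":1,"dx":0,"dy":0,"dz":0,"rx":-1.1,"ry":9.3,"rz":4.3},{"hand":1,"dx":0,"dy":0,"dz":0,"rx":-1.1,"ry":9.3,"rz":4.3},{"hand":1,"dx":0,"dy":0,"dz":0,"rx":-1.1,"ry":9.3,"rz":4.3},{"hand":1,"dx":0,"dy":0,"dz":0,"rx":0,"ry":0,"rz":0}], "grip_force": 40}}

```text
time_s: 3.1
ee_pos: [0.4866, 0.064, 0.3148]
ee_rot: [0.965, 0.106, 0.24, -0.026]
force: [-0.1, -0.0, -0.1]
gripper_width: 1.001
finger_force: 0.0
```

```bash
python3 -c "
from h import *
to(.06)"
```

```text
t 3.1 shift cm [-1.92 -0.1   7.52] in target axes [-1.95 -0.1   7.51] rot deg [0.   0.21 0.08] w 1.0013643849149167 F [-0.1 -0.   0. ] 0.0
```

Emit:
{"fn": "apply_moves", "kwargs": {"steps": [{"hand":1,"dx":-0.65,"dy":0,"dz":2.5,"rx":0,"ry":0.2,"rz":0.1},{"hand":1,"dx":-0.65,"dy":-0.1,"dz":2.5,"rx":0,"ry":0,"rz":0},{"hand":1,"dx":-0.65,"dy":0,"dz":2.5,"rx":0,"ry":0,"rz":0},{"hand":1,"dx":0,"dy":0,"dz":0,"rx":0,"ry":0,"rz":0}], "grip_force": 40}}

```text
time_s: 3.6
ee_pos: [0.5063, 0.0689, 0.2395]
ee_rot: [0.965, 0.106, 0.24, -0.027]
force: [-0.4, 0.4, 0.1]
gripper_width: 1.003
finger_force: 0.0
```

```bash
python3 - <<'E'
from h import *
to(.004)
c=env.camera("scene"); a=c["pixels"][70:230,270:430].copy()
for off,y in((0,-.024),(0,.016),(.02,-.024),(.02,.016),(-.033,-.024)):
    p=proj(c,G+y*ey+off*pull)-[270,70]; print(off,y,p)
cv2.imwrite("pics/s1.png",cv2.resize(a,(600,600),interpolation=cv2.INTER_CUBIC))
E
```

```text
t 3.6 shift cm [-0.17 -0.03  5.52] in target axes [-0.19 -0.04  5.52] rot deg [-0.09  0.19  0.07] w 1.0032450060009617 F [-0.2 -0.5 -0.2] 0.0
0 -0.024 [80.71473966 74.44902586]
0 0.016 [87.87779327 65.3495181 ]
0.02 -0.024 [77.80599306 68.12131321]
0.02 0.016 [85.08416429 59.06013629]
-0.033 -0.024 [85.40535361 84.65302822]
```

View pics/s1.png

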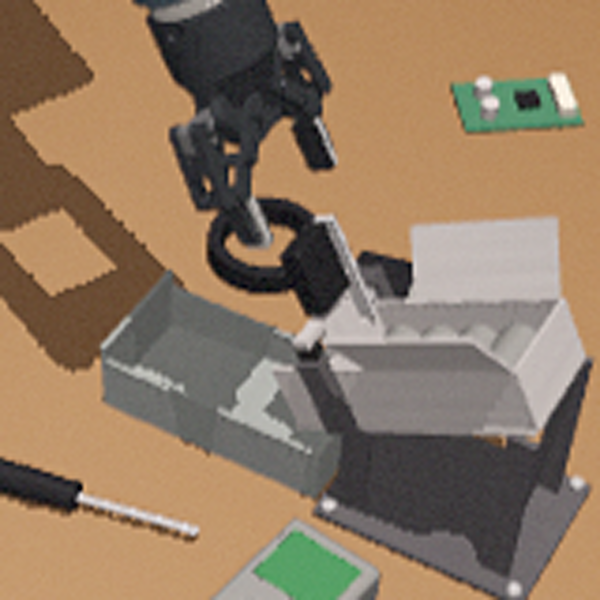

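The tips at about (260,240) and (320,165) straddle the handle at (315,260), along its axis. Next I descend.

Emit:
{"fn": "apply_moves", "kwargs": {"steps": [{"hand":1,"dx":-0.1,"dy":0,"dz":1.4,"rx":0,"ry":0.2,"rz":0},{"hand":1,"dx":-0.1,"dy":0,"dz":1.4,"rx":0,"ry":0,"rz":0},{"hand":1,"dx":0,"dy":0,"dz":1.4,"rx":0,"ry":0,"rz":0},{"hand":1,"dx":0,"dy":0,"dz":1.3,"rx":0,"ry":0,"rz":0},{"hand":1,"dx":0,"dy":0,"dz":0,"rx":0,"ry":0,"rz":0}], "grip_force": 40}}

```text
time_s: 4.28
ee_pos: [0.5302, 0.0742, 0.1908]
ee_rot: [0.964, 0.106, 0.243, -0.027]
force: [-0.7, 0.0, 0.3]
gripper_width: 0.994
finger_force: 0.0
```

Emit:
{"fn": "apply_moves", "kwargs": {"steps": [{"hand":0.67,"dx":0,"dy":0,"dz":0,"rx":0,"ry":0,"rz":0},{"hand":0.67,"dx":0,"dy":0,"dz":0,"rx":0,"ry":0,"rz":0},{"hand":0.67,"dx":0,"dy":0,"dz":0,"rx":0,"ry":0,"rz":0},{"hand":0.67,"dx":0,"dy":0,"dz":0,"rx":0,"ry":0,"rz":0}], "grip_force": 40}}

```text
time_s: 4.78
ee_pos: [0.5301, 0.0748, 0.1923]
ee_rot: [0.964, 0.106, 0.244, -0.027]
force: [-2.4, 4.7, 2.4]
gripper_width: 0.672
finger_force: 2.7
```

```bash
python3 - <<'E'
from h import *
to(.004)
c=env.camera("scene"); a=c["pixels"][80:180,300:420].copy()
cv2.imwrite("pics/s2.png",cv2.resize(a,(720,600),interpolation=cv2.INTER_CUBIC))
E
```

```text
t 4.775 shift cm [-0.13  0.01  0.2 ] in target axes [-0.13  0.01  0.2 ] rot deg [-0.05 -0.37  0.02] w 0.671838339780574 F [-0.1 -5.2 -2.7] 2.6775623112916946
```

View pics/s2.png

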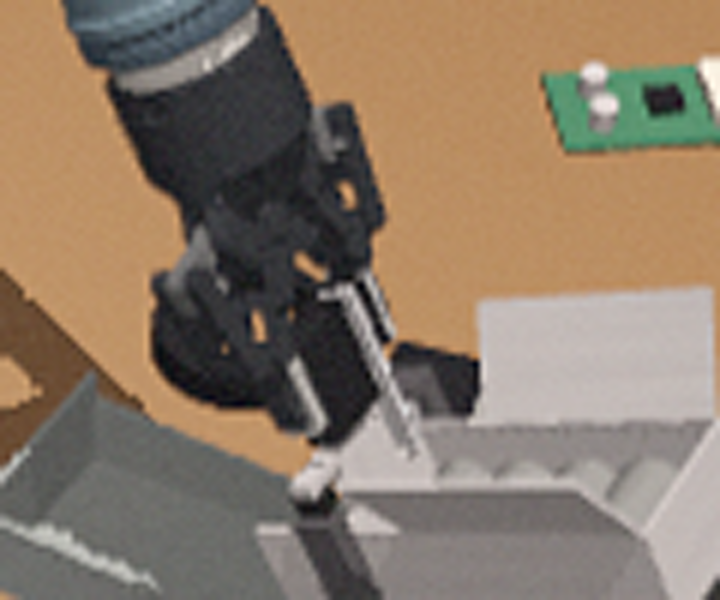

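The pads bracket handle and tab, with the tab pad touching first. I squeeze.

Emit:
{"fn": "apply_moves", "kwargs": {"steps": [{"hand":0.4,"dx":0,"dy":-0.1,"dz":0,"rx":0,"ry":0,"rz":0},{"hand":0.4,"dx":0,"dy":0,"dz":0,"rx":0,"ry":0,"rz":0},{"hand":0.4,"dx":0,"dy":0,"dz":0,"rx":0,"ry":0,"rz":0},{"hand":0.4,"dx":0,"dy":0,"dz":0,"rx":0,"ry":0,"rz":0},{"hand":0.4,"dx":0,"dy":0,"dz":0,"rx":0,"ry":0,"rz":0},{"hand":0.4,"dx":0,"dy":0,"dz":0,"rx":0,"ry":0,"rz":0}], "grip_force": 40}}

```text
time_s: 5.58
ee_pos: [0.5301, 0.0747, 0.1924]
ee_rot: [0.964, 0.105, 0.244, -0.027]
force: [-4.8, -3.9, 5.0]
gripper_width: 0.509
finger_force: 39.6
```

```bash
python3 -c "
from h import *
to(.004)"
```

```text
t 5.575 shift cm [-0.12  0.01  0.21] in target axes [-0.12  0.01  0.21] rot deg [ 0.03 -0.36 -0.03] w 0.5088031524952014 F [-2.5  2.8 -7. ] 39.55875098705292
```

Emit:
{"fn": "apply_moves", "kwargs": {"steps": [{"hand":0.4,"dx":0,"dy":0,"dz":-0.5,"rx":0,"ry":0,"rz":0},{"hand":0.4,"dx":0,"dy":0,"dz":-0.5,"rx":0,"ry":0,"rz":0},{"hand":0.4,"dx":0,"dy":0,"dz":-0.5,"rx":0,"ry":0,"rz":0},{"hand":0.4,"dx":0,"dy":0,"dz":0,"rx":0,"ry":0,"rz":0}], "grip_force": 40}}

```text
time_s: 6.08
ee_pos: [0.5232, 0.0732, 0.2055]
ee_rot: [0.964, 0.105, 0.245, -0.026]
force: [0.3, -3.8, 1.2]
gripper_width: 0.508
finger_force: 42.5
```

```bash
python3 -c "
from h import *
to(.057)"
```

```text
t 6.075 shift cm [-0.1   0.02 -3.6 ] in target axes [-0.12  0.01 -3.6 ] rot deg [ 0.05 -0.38 -0.01] w 0.5083132058131281 F [ 0.1  3.8 -1.3] 42.52853751182556
```

Emit:
{"fn": "apply_moves", "kwargs": {"steps": [{"hand":0.4,"dx":0,"dy":0,"dz":-0.8,"rx":0,"ry":0,"rz":0},{"hand":0.4,"dx":0,"dy":0,"dz":-0.8,"rx":0,"ry":0,"rz":0},{"hand":0.4,"dx":0,"dy":0,"dz":-0.8,"rx":0,"ry":0,"rz":0},{"hand":0.4,"dx":0,"dy":0,"dz":-0.8,"rx":0,"ry":0,"rz":0},{"hand":0.4,"dx":0,"dy":0,"dz":-0.5,"rx":0,"ry":0,"rz":0},{"hand":0.4,"dx":0,"dy":0,"dz":0,"rx":0,"ry":0,"rz":0},{"hand":0.4,"dx":0,"dy":0,"dz":0,"rx":0,"ry":0,"rz":0},{"hand":0.4,"dx":0,"dy":0,"dz":0,"rx":0,"ry":0,"rz":0},{"hand":0.4,"dx":0,"dy":0,"dz":0,"rx":0,"ry":0,"rz":0},{"hand":0.4,"dx":0,"dy":0,"dz":0,"rx":0,"ry":0,"rz":0},{"hand":0.4,"dx":0,"dy":0,"dz":0,"rx":0,"ry":0,"rz":0},{"hand":0.4,"dx":0,"dy":0,"dz":0,"rx":0,"ry":0,"rz":0}], "grip_force": 40}}

```text
time_s: 7.58
ee_pos: [0.5062, 0.0696, 0.2377]
ee_rot: [0.963, 0.106, 0.245, -0.026]
force: [5.0, -1.8, 3.3]
gripper_width: 0.498
finger_force: 41.9
```

```bash
python3 - <<'E'
from h import *
to(.057)
c=env.camera("scene"); d=env.camera("top")
a=cv2.resize(c["pixels"][80:240,280:440],(400,400)); b=cv2.resize(d["pixels"][130:290,190:350],(400,400))
cv2.imwrite("pics/s3.png",np.hstack([a,b]))
E
```

```text
t 7.575 shift cm [-0.11  0.02  0.06] in target axes [-0.11  0.02  0.06] rot deg [ 0.05 -0.38  0.01] w 0.4983953367221807 F [ 5.5  2.9 -0.8] 41.90089702606201
```

View pics/s3.png

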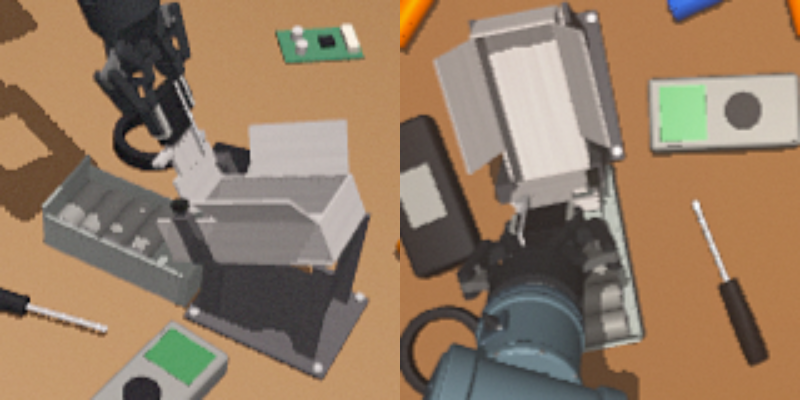

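The hopper is empty and the cells lie in the tray, left half (80,200) to (170,245). Now I push the gate back.

Emit:
{"fn": "apply_moves", "kwargs": {"steps": [{"hand":0.4,"dx":0,"dy":0,"dz":0.8,"rx":0,"ry":0,"rz":0},{"hand":0.4,"dx":0,"dy":0,"dz":0.8,"rx":0,"ry":0,"rz":0},{"hand":0.4,"dx":0,"dy":0,"dz":0.8,"rx":0,"ry":0,"rz":0},{"hand":0.4,"dx":0,"dy":0,"dz":0.8,"rx":0,"ry":0,"rz":0},{"hand":0.4,"dx":0,"dy":0,"dz":0.8,"rx":0,"ry":0,"rz":0},{"hand":0.4,"dx":0,"dy":0,"dz":0.5,"rx":0,"ry":0,"rz":0},{"hand":0.4,"dx":0,"dy":0,"dz":0.3,"rx":0,"ry":0,"rz":0},{"hand":0.4,"dx":0,"dy":0,"dz":0.3,"rx":0,"ry":0,"rz":0},{"hand":0.4,"dx":0,"dy":0,"dz":0,"rx":0,"ry":0,"rz":0}], "grip_force": 50}}

```text
time_s: 8.8
ee_pos: [0.5298, 0.0744, 0.1928]
ee_rot: [0.964, 0.106, 0.244, -0.026]
force: [1.2, -6.6, 5.3]
gripper_width: 0.503
finger_force: 52.9
```

```bash
python3 -c "
from h import *
to(.0061)"
```

```text
t 8.8 shift cm [-0.12 -0.02  0.05] in target axes [-0.12 -0.02  0.05] rot deg [ 0.07 -0.34  0.02] w 0.5034745793100018 F [ 2.2  6.7 -4.8] 52.92338848114014
```

Emit:
{"fn": "apply_moves", "kwargs": {"steps": [{"hand":0.4,"dx":0,"dy":0,"dz":0.1,"rx":0,"ry":0,"rz":0},{"hand":0.4,"dx":0,"dy":0,"dz":0.05,"rx":0,"ry":0,"rz":0},{"hand":0.4,"dx":0,"dy":0,"dz":0,"rx":0,"ry":0,"rz":0}], "grip_force": 50}}

```text
time_s: 9.18
ee_pos: [0.5302, 0.0745, 0.1921]
ee_rot: [0.964, 0.106, 0.244, -0.026]
force: [-8.6, -7.3, 13.0]
gripper_width: 0.496
finger_force: 53.9
```

```bash
python3 -c "
from h import *
to(.0061)"
```

```text
t 9.175 shift cm [-0.12 -0.02 -0.03] in target axes [-0.12 -0.02 -0.03] rot deg [ 0.07 -0.33  0.05] w 0.4958588908997815 F [ -2.7   5.3 -16.2] 53.92765939235687
```

Emit:
{"fn": "apply_moves", "kwargs": {"steps": [{"hand":0.4,"dx":0,"dy":0,"dz":0.1,"rx":0,"ry":0,"rz":0},{"hand":0.4,"dx":0,"dy":0,"dz":0,"rx":0,"ry":0,"rz":0}], "grip_force": 50}}

```text
time_s: 9.43
ee_pos: [0.5305, 0.0745, 0.1918]
ee_rot: [0.964, 0.106, 0.244, -0.026]
force: [-21.0, -10.4, 25.4]
gripper_width: 0.498
finger_force: 55.1
```

```bash
python3 -c "
from h import *
to(.0061)"
```

```text
t 9.425 shift cm [-0.13 -0.02 -0.06] in target axes [-0.13 -0.02 -0.06] rot deg [ 0.08 -0.31  0.08] w 0.49846647354710333 F [ -8.1   5.6 -33.1] 55.07310748100281
```

Emit:
{"fn": "apply_moves", "kwargs": {"steps": [{"hand":0.75,"dx":0,"dy":0,"dz":0,"rx":0,"ry":0,"rz":0},{"hand":0.9,"dx":0,"dy":0,"dz":0,"rx":0,"ry":0,"rz":0},{"hand":1,"dx":0,"dy":0,"dz":0,"rx":0,"ry":0,"rz":0},{"hand":1,"dx":0,"dy":0,"dz":0,"rx":0,"ry":0,"rz":0},{"hand":1,"dx":0,"dy":0,"dz":-1.5,"rx":0,"ry":0,"rz":0},{"hand":1,"dx":0,"dy":0,"dz":-2,"rx":0,"ry":0,"rz":0},{"hand":1,"dx":0,"dy":0,"dz":-3,"rx":0,"ry":0,"rz":0},{"hand":1,"dx":0,"dy":0,"dz":-4,"rx":0,"ry":0,"rz":0},{"hand":1,"dx":-4,"dy":0,"dz":-4,"rx":0,"ry":0,"rz":0},{"hand":1,"dx":-4,"dy":5,"dz":-3,"rx":0,"ry":0,"rz":0},{"hand":1,"dx":-3,"dy":6,"dz":0,"rx":0,"ry":0,"rz":0},{"hand":1,"dx":0,"dy":6,"dz":0,"rx":0,"ry":0,"rz":0}], "grip_force": 40}}

```text
time_s: 10.92
ee_pos: [0.399, -0.1151, 0.292]
ee_rot: [0.964, 0.105, 0.244, -0.025]
force: [1.3, 0.3, 1.2]
gripper_width: 0.998
finger_force: 0.0
```

Emit:
{"fn": "apply_moves", "kwargs": {"steps": [{"hand":1,"dx":0,"dy":6,"dz":0,"rx":0,"ry":0,"rz":0},{"hand":1,"dx":0,"dy":6,"dz":0,"rx":0,"ry":0,"rz":0},{"hand":1,"dx":0,"dy":6,"dz":0,"rx":0,"ry":0,"rz":0},{"hand":1,"dx":0,"dy":0,"dz":0,"rx":0,"ry":0,"rz":0}], "grip_force": 40}}

```text
time_s: 11.42
ee_pos: [0.4388, -0.2926, 0.2898]
ee_rot: [0.964, 0.103, 0.243, -0.028]
force: [0.0, 0.8, 0.6]
gripper_width: 1.002
finger_force: 0.0
```

```bash
python3 - <<'E'
from h import *
c=env.camera("scene"); d=env.camera("top")
a=cv2.resize(c["pixels"][80:240,280:440],(400,400),interpolation=cv2.INTER_CUBIC); b=cv2.resize(d["pixels"][130:290,190:350],(400,400),interpolation=cv2.INTER_CUBIC)
cv2.imwrite("pics/s4.png",np.hstack([a,b]))
o=cv2.imread("pics/scene0.png")
df=np.abs(o.astype(int)-c["pixels"]).max(2)[118:160,335:385]
cv2.imwrite("pics/s5.png",np.hstack([cv2.resize(x[110:170,325:385],(400,400),interpolation=cv2.INTER_CUBIC) for x in(o,c["pixels"])]))
# handle shift along image
t=o[125:150,345:356]; 
r=cv2.matchTemplate(c["pixels"][115:162,335:368],o[122:152,345:362],cv2.TM_CCOEFF_NORMED); print(cv2.minMaxLoc(r),"expected loc (10,7)")
E
```

```text
(-0.3650066554546356, 0.972521185874939, (4, 17), (10, 7)) expected loc (10,7)
```

View pics/s4.png

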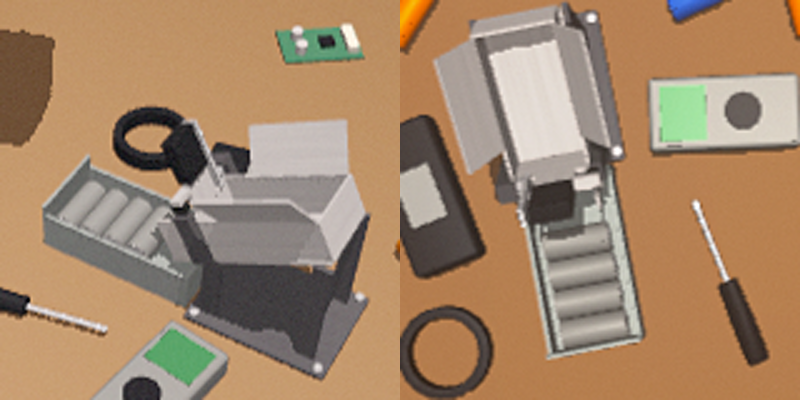

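View pics/s5.png

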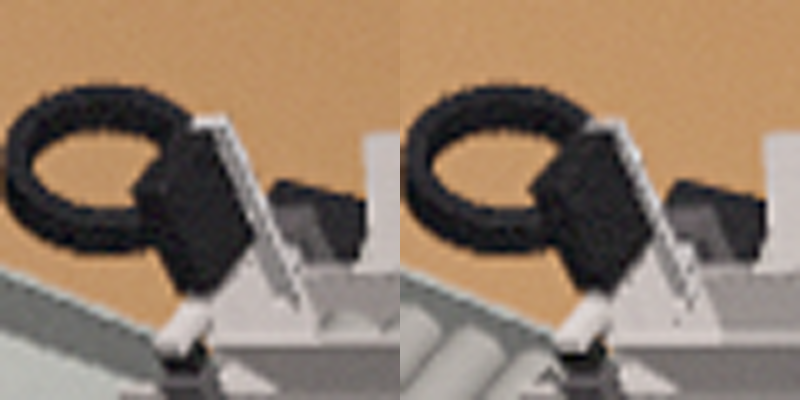

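```bash
python3 - <<'E'
from h import *
for n,boxes in(("scene",{"handle":(340,124,362,152),"tab":(352,122,376,160),"bg":(385,120,430,200)}),("top",{"handle":(240,198,262,224),"bg":(215,140,275,190)})):
    c=env.camera(n); o=cv2.imread(f"pics/{n}0.png")
    g0,g1=[cv2.cvtColor(x,cv2.COLOR_BGR2GRAY).astype(np.float32) for x in(o,c["pixels"])]
    for k,(x0,y0,x1,y1) in boxes.items():
        W=np.eye(2,3,dtype=np.float32)
        try:
            r,W=cv2.findTransformECC(g0[y0:y1,x0:x1],g1[y0:y1,x0:x1],W,cv2.MOTION_TRANSLATION,(3,200,1e-5)); print(n,k,round(r,3),W[:,2])
        except Exception as e: print(n,k,"fail")
    if n=="scene":
        print("per mm pull",(proj(c,G+.01*pull)-proj(c,G))/10,"per mm tab in",(proj(c,G+.02*ey)-proj(c,G+.03*ey))/10)
        cv2.imwrite("pics/s6.png",np.hstack([cv2.resize(x[118:166,344:380],(375,500),interpolation=cv2.INTER_NEAREST) for x in(o,c["pixels"])]))
    for e in env.spot_point(n,"tab_face")[:2]+env.spot_point(n,"gate_grip")[:2]: print(e)
E
```

```text
scene handle 0.994 [-0.20565547 -0.06038155]
scene tab 0.984 [-0.34806222 -0.14346388]
scene bg 0.995 [-0.01391108  0.09970922]
per mm pull [-0.14133273 -0.31388592] per mm tab in [-0.17437206  0.22151167]
{'pixel': [359.3, 130.8], 'p': 0.56}
{'pixel': [349.5, 137.7], 'p': 0.64}
{'pixel': [338.3, 137.8], 'p': 0.18}
top handle 0.947 [-0.25130737  0.15865254]
top bg fail
{'pixel': [235.1, 213.7], 'p': 0.63}
{'pixel': [247.4, 213.7], 'p': 0.7}
```

View pics/s6.png

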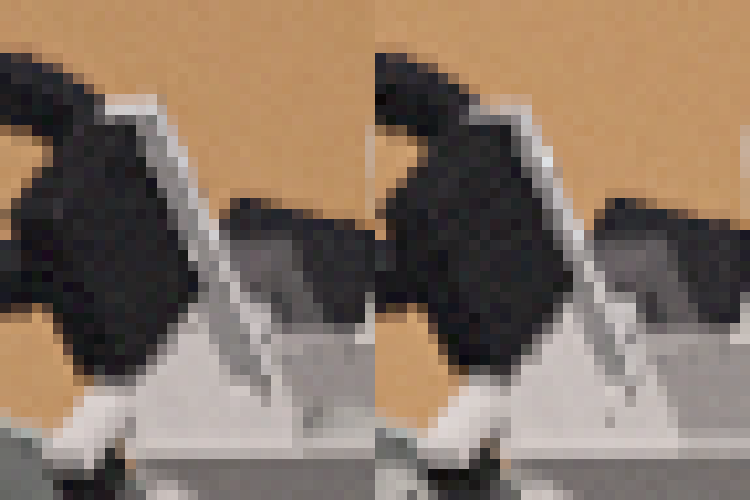

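The tab looks partly in (thinner at scene (358,135)) and the handle slightly raised, so the tooth is not fully past the catch. I'll press on the handle's top with closed fingers, clear of the tab.

```bash
python3 -c "
from h import *
to(.08,-.008)"
```

```text
t 11.825 shift cm [  9.91 -32.74   9.32] in target axes [  9.92 -32.74   9.32] rot deg [ 0.08 -0.27  0.07] w 0.9977633701233434 F [-0.6 -0.7  0.3] 0.0
```

Emit:
{"fn": "apply_moves", "kwargs": {"steps": [{"hand":0,"dx":1.4,"dy":-4.7,"dz":0,"rx":0,"ry":0,"rz":0},{"hand":0,"dx":1.4,"dy":-4.7,"dz":0,"rx":0,"ry":0,"rz":0},{"hand":0,"dx":1.4,"dy":-4.7,"dz":0,"rx":0,"ry":0,"rz":0},{"hand":0,"dx":1.4,"dy":-4.7,"dz":0,"rx":0,"ry":0,"rz":0},{"hand":0,"dx":1.4,"dy":-4.7,"dz":0,"rx":0,"ry":0,"rz":0},{"hand":0,"dx":1.4,"dy":-4.7,"dz":0,"rx":0,"ry":0,"rz":0},{"hand":0,"dx":1.5,"dy":-4.5,"dz":0,"rx":0,"ry":0,"rz":0},{"hand":0,"dx":0,"dy":0,"dz":3.1,"rx":0,"ry":0,"rz":0},{"hand":0,"dx":0,"dy":0,"dz":3.1,"rx":0,"ry":0,"rz":0},{"hand":0,"dx":0,"dy":0,"dz":3,"rx":0,"ry":0,"rz":0},{"hand":0,"dx":0,"dy":0,"dz":0,"rx":0,"ry":0,"rz":0}], "grip_force": 40}}

```text
time_s: 13.2
ee_pos: [0.4949, 0.0596, 0.2557]
ee_rot: [0.964, 0.106, 0.242, -0.027]
force: [-0.4, 0.2, 0.4]
gripper_width: -0.002
finger_force: 0.0
```

```bash
python3 -c "
from h import *
to(.045,-.008)"
```

```text
t 13.2 shift cm [ 0.21 -0.    3.47] in target axes [ 0.21 -0.01  3.47] rot deg [-0.11 -0.04 -0.01] w -0.0019388522585198835 F [-0.1 -0.3 -0.5] 0.0
```

Emit:
{"fn": "apply_moves", "kwargs": {"steps": [{"hand":0,"dx":0.1,"dy":0,"dz":1,"rx":0,"ry":0,"rz":0},{"hand":0,"dx":0.1,"dy":0,"dz":1,"rx":0,"ry":0,"rz":0},{"hand":0,"dx":0,"dy":0,"dz":0.8,"rx":0,"ry":0,"rz":0},{"hand":0,"dx":0,"dy":0,"dz":0.3,"rx":0,"ry":0,"rz":0},{"hand":0,"dx":0,"dy":0,"dz":0.1,"rx":0,"ry":0,"rz":0},{"hand":0,"dx":0,"dy":0,"dz":0.1,"rx":0,"ry":0,"rz":0},{"hand":0,"dx":0,"dy":0,"dz":0,"rx":0,"ry":0,"rz":0}], "grip_force": 40}}

```text
time_s: 14.08
ee_pos: [0.5133, 0.0622, 0.2299]
ee_rot: [0.964, 0.105, 0.244, -0.026]
force: [-0.6, 0.3, 1.9]
gripper_width: -0.0
finger_force: 0.7
```

```bash
python3 -c "
from h import *
to(.045,-.008)"
```

```text
t 14.075 shift cm [-0.21 -0.15  0.32] in target axes [-0.21 -0.15  0.32] rot deg [ 0.04 -0.27 -0.03] w -1.945766604697158e-07 F [ 0.5 -0.5 -2. ] 0.6573720970663999
```

Emit:
{"fn": "apply_moves", "kwargs": {"steps": [{"hand":0,"dx":-0.1,"dy":0,"dz":0.1,"rx":0,"ry":0,"rz":0},{"hand":0,"dx":-0.1,"dy":0,"dz":0.1,"rx":0,"ry":0,"rz":0},{"hand":0,"dx":0,"dy":0,"dz":0,"rx":0,"ry":0,"rz":0}], "grip_force": 40}}

```text
time_s: 14.45
ee_pos: [0.5136, 0.0621, 0.2287]
ee_rot: [0.963, 0.105, 0.245, -0.026]
force: [-1.7, 2.3, 6.8]
gripper_width: 0.001
finger_force: 2.8
```

```bash
python3 -c "
from h import *
to(.045,-.008)"
```

```text
t 14.45 shift cm [-0.18 -0.17  0.2 ] in target axes [-0.18 -0.17  0.2 ] rot deg [ 0.08 -0.46 -0.02] w 0.0006158663165943062 F [ 2.2 -2.6 -6.5] 2.805462227552198
```

Emit:
{"fn": "apply_moves", "kwargs": {"steps": [{"hand":0,"dx":0,"dy":0,"dz":0.1,"rx":0,"ry":0,"rz":0},{"hand":0,"dx":0,"dy":0,"dz":0.1,"rx":0,"ry":0,"rz":0},{"hand":0,"dx":0,"dy":0,"dz":0,"rx":0,"ry":0,"rz":0}], "grip_force": 40}}

```text
time_s: 14.82
ee_pos: [0.5143, 0.0622, 0.2278]
ee_rot: [0.963, 0.106, 0.245, -0.026]
force: [-14.3, -0.7, 17.5]
gripper_width: -0.003
finger_force: 11.3
```

```bash
python3 -c "
from h import *
to(.045,-.008)"
```

```text
t 14.825 shift cm [-0.2  -0.17  0.09] in target axes [-0.2  -0.17  0.09] rot deg [ 0.08 -0.43  0.04] w -0.0034158175415207157 F [ -4.2  -2.5 -22.1] 11.273527541197836
```

```bash
cat >> h.py <<'E'
def prof():
    o=cv2.imread("pics/scene0.png"); c=env.camera("scene")["pixels"]
    for r in(132,136,140,144,148):
        for x in(o,c): print(r,cv2.cvtColor(x,cv2.COLOR_BGR2GRAY)[r,354:374])
E
python3 -c "
from h import *
prof()"
```

```text
132 [ 40  37  35  73 137 130 188 183 154 151 156 153 152 158 154 153 151 154
 153 151]
132 [122  37  27  74 139 130 187 185 154 153 153 155 150 155 155 154 156 152
 150 153]
136 [ 39  33  39  38  22  74 134 124 185 142 155 160 143 143 143 146 150 158
 157 155]
136 [ 34  33  38  33  28  74 137 122 185 139 154 158 139 141 141 142 152 156
 156 154]
140 [ 40  36  31  37  35  38  26 102 130 148 206  97  47  46  53  54  58  58
  42  39]
140 [ 37  37  40  35  35  34  26 100 132 150 186  89  51  56  54  52  66  60
  46  46]
144 [ 39  34  39  36  35  36  42  32  23 119 134 175 160  95  94  87  82  89
  95  53]
144 [ 36  35  34  37  35  35  40  33  30 122 131 175 160  94  88  87  87  88
  89  54]
148 [ 33  33  35  36  37  33  38 102 184 155 133 131 130 184 187 182 100  66
  85  82]
148 [ 36  39  32  41  34  32  30  65 136 154 130 131 126 184 184 182 100  64
  85  85]
```

The tab's image profile now matches the original, so it has snapped out. I back off.

Emit:
{"fn": "apply_moves", "kwargs": {"steps": [{"hand":0,"dx":0,"dy":0,"dz":-0.5,"rx":0,"ry":0,"rz":0},{"hand":0,"dx":0,"dy":0,"dz":-2,"rx":0,"ry":0,"rz":0},{"hand":0,"dx":0,"dy":0,"dz":-4,"rx":0,"ry":0,"rz":0},{"hand":0,"dx":0,"dy":0,"dz":-5,"rx":0,"ry":0,"rz":0},{"hand":0,"dx":-3,"dy":4.5,"dz":0,"rx":0,"ry":0,"rz":0},{"hand":0,"dx":-2,"dy":5,"dz":0,"rx":0,"ry":0,"rz":0},{"hand":0,"dx":-2,"dy":5,"dz":0,"rx":0,"ry":0,"rz":0},{"hand":0,"dx":0,"dy":5,"dz":0,"rx":0,"ry":0,"rz":0},{"hand":0,"dx":0,"dy":5,"dz":0,"rx":0,"ry":0,"rz":0},{"hand":0,"dx":0,"dy":5,"dz":0,"rx":0,"ry":0,"rz":0},{"hand":0,"dx":0,"dy":0,"dz":0,"rx":0,"ry":0,"rz":0},{"hand":0,"dx":0,"dy":0,"dz":0,"rx":0,"ry":0,"rz":0}], "grip_force": 40}}

```text
time_s: 16.38
ee_pos: [0.4632, -0.2503, 0.2926]
ee_rot: [0.964, 0.105, 0.243, -0.027]
force: [-0.1, 0.5, -0.5]
gripper_width: 0.003
finger_force: 0.0
```

```bash
python3 -c "
from h import *
prof()
o=cv2.imread('pics/scene0.png');c=env.camera('scene')['pixels'];d=env.camera('top')['pixels']
cv2.imwrite('pics/s7.png',np.hstack([cv2.resize(c[118:166,344:380],(375,500),interpolation=0),cv2.resize(d[130:290,190:350],(400,500))]))"
```

```text
132 [ 40  37  35  73 137 130 188 183 154 151 156 153 152 158 154 153 151 154
 153 151]
132 [ 40  38  32  75 143 133 191 188 155 156 155 157 154 157 157 152 153 155
 155 155]
136 [ 39  33  39  38  22  74 134 124 185 142 155 160 143 143 143 146 150 158
 157 155]
136 [ 43  35  38  37  31  74 139 126 187 142 154 159 144 143 145 151 151 157
 159 160]
140 [ 40  36  31  37  35  38  26 102 130 148 206  97  47  46  53  54  58  58
  42  39]
140 [ 40  41  39  29  30  33  23 104 133 148 210 103  51  53  57  58  63  65
  42  35]
144 [ 39  34  39  36  35  36  42  32  23 119 134 175 160  95  94  87  82  89
  95  53]
144 [ 40  38  39  31  36  36  34  37  34 120 133 177 162  95  94  88  89  86
  90  51]
148 [ 33  33  35  36  37  33  38 102 184 155 133 131 130 184 187 182 100  66
  85  82]
148 [ 37  42  35  36  38  26  44 106 187 162 134 133 132 188 189 187 102  70
  85  87]
```

View pics/s7.png

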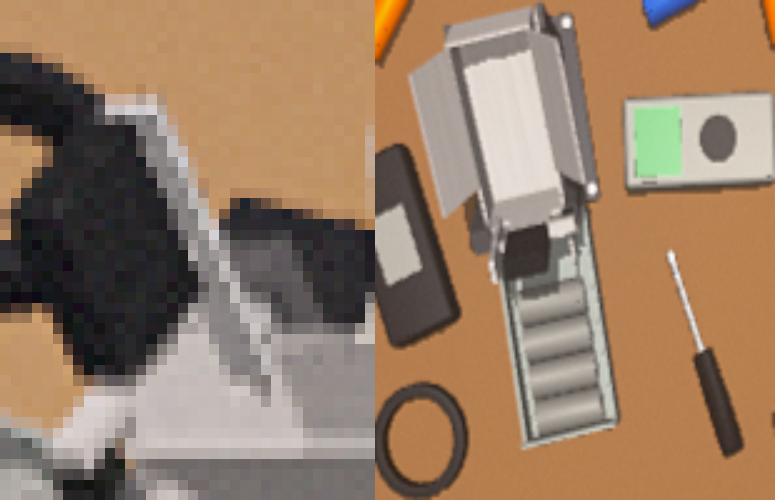

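Gate and tab look exactly as they did at the start (latched), and all four cells are in the tray at about (560,355) in the right half. I hand in.

```bash
python3 -c "
from h import *
print(env.hand_in())"
```

```text
the job is handed in; nothing more can be done
None
```

All four cells are in the tray and the gate is latched home with its tab out; latching took a second push on the handle's top. The brick, meter, driver and tape look unmoved, the mug was not re-checked, and the job is handed in.

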